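# Clip the order ticket on the packing board and bring the bench camera round

### The arm

A 7-joint arm with a two-finger parallel gripper is mounted at the origin on the work surface. World frame = base frame: x ahead of the robot, y to its left, z up, the work surface at z = 0. Lengths are in mm, angles in rad, forces in N, time in s.
With the tool pointing down it reaches from about 425 to 925 mm from the base axis. Payload 6.8 kg.
Tool frame: the origin (TCP) lies at the very end of the fingers, on their centre line; the grasp point (between the pads) lies 19 mm behind it; z points along the fingers, y is the line along which they close (so a half turn about z gives the same grasp; the last joint's range is limited). The gripper opens to 88 mm and grips with 3 to 60 N. Pads are 20 mm wide; open, the fingers measure 115 mm over their backs; the gripper's body (75 mm by 178 mm) begins 61 mm behind the grasp point.
Start: joints at [-1.323, 0.477, 0.022, 1.555, -0.011, 1.109, -0.083], TCP at [235.127, 632.742, 222.664] pointing down, gripper open.
Joint ranges: [-2.96, 2.96], [-0.34, 2.1], [-1.41, 1.46], [0.24, 2.44], [-1.37, 4.51], [0.17, 1.92], [-2.96, 2.96]. Speed limits (rad/s): [2.39, 2.39, 3.14, 3.14, 3.14, 3.14, 3.14].

### API

Orientations are given as a unit quaternion [w, x, y, z].
In Python, from cell import ctrl gives the robot as it stands. The module is installed in compiled form; this text tells all that it offers.
- The arm moves only by the shell command python3 -m pendant 'ROWS' [OPENING] [FORCE]. ROWS is JSON, a list of rows, each a list of 2 entries, a list of its own where there are three numbers: the shift along the tool's x, y, z in units of 40 mm (1.0 is 40 mm), then the turn about the tool's z in units of 5 degrees (1.0 is 5 degrees). In form: [[[tx, ty, tz], roll], ...]. A call has exactly 10 rows; each row shifts and turns the commanded pose from where the row before left it, along the tool's axes as they then stand; what a row does not reach is not made up. A row lasts 1/8 s, in which the tool goes at most 62.5 mm and 10.7 degrees, less where a joint would pass 70% of its speed; a pose out of reach is approached as far as the arm can. A call is refused whole if a number of a shift passes 1 or a number of a turn 1, either way. A call with a gripper value outside its range is refused whole. OPENING is the opening, from 0 (shut) to 1 (fully open), set as the call begins (- or left out, the last holds). The fingers move at their own pace and stop on an object; FORCE is the grip in N (left out, the last holds). Time passes only in rows, so rows that do not move let the fingers close, or fill a call up. It gives the time, the measured TCP pose, the force, the opening and the grip force at its end, in the units of the state.
- ctrl.get_state(): the state, without advancing time (a new reading comes with each control period).
- ctrl.capture(name): name is "side" or "top"; returns a dict with "frame" (480x640x3 uint8, red, green, blue), "range_z" (480x640 float32, mm along the optical axis (not along the pixel's ray), 0 where there is no reading), "intrinsics" (3x3 intrinsics, pixels), "k1" (the pictures are not rectified: a ray, as slopes to the right and down, at radius r is drawn at 1 + k1 r^2 times it, then the intrinsics apply), "world_from_camera" (4x4, takes a point from camera to world coordinates). Camera axes: x right, y down, z forward; pixel columns grow to the right and rows downward; lengths in mm; the calibration is good to about 2 mm. A picture is of the moment at which its call begins.
- ctrl.sign_off(): hands the job in; it is judged then, once.
Trained networks look in a picture, given as the dict that the camera call returned (one of the last four; its "shot" number tells which), for a name from the list of things; names that differ only in an ending like _2 or _b are one class to them, and where a whole thing is asked for, a point or a joint stands for the part that bears it (a point fixed in the world has none). Each returns a list of dicts, best first, with "confidence" (0 to 1); they miss things now and then, are a little off and sometimes report something else, mostly with a low value. They report only what shows in the picture. A call takes as long as a camera call. They do not tell look-alikes from the thing itself.
- ctrl.find_in(target, picture): "extent" ([left, top, width, height] in pixels, round what is visible of it).
- ctrl.outline_of(target, picture): "region" (480x640 bool, what is visible of it) and "extent" ([left, top, width, height] in pixels, round what is visible of it).
- ctrl.landmark_of(target, picture): "uv" ([column, row] in pixels: a listed point, or the origin of a listed thing).
The state is a dict: "clock": time; "q": joint angles; "qvel": joint speeds; "joint_torque": joint torques, N m; "tool_pos": TCP position; "tcp_rot": TCP orientation; "contact_force": force on the tool from outside, world axes, zero at the start; "ft_torque": the same for the moment, N m; "width": finger opening in mm; "grip_force": force on a finger pad.
Only numpy, scipy, OpenCV 4.12 (cv2) and the standard library are available. Lean on these libraries where they do the work, as an engineer would, in place of code of your own. Each camera call takes 0.05 s, during which the arm holds its last target. There are 200 camera calls.

### The job

Take the longer of the two white ticket plates and slide it, flat on the clipboard, square and centred under the sprung steel clip until its front edge is fully home against the stop; the plate's own edge must lift the clip, so keep the gripper off the clip. Let go of the plate, then tilt the camera remote's stick fully over, straight away from the robot, hold it there for a good second so the bench camera swings onto the ticket, and let it spring back upright. Leave the shorter plate and the other goods where they are.

Things in the scene. Friction and masses are not known exactly. Their poses are not given: they have to be found in the camera images.
- long_plate: The plate to clip: stiff flat white plastic, 170 long (x) x 60 wide (y) x 5 mm thick, 90 g, lying flat. Origin: centre of its underside; x points to its straight front edge, 85 mm ahead; z up. Near the tail a grip rib stands on it: 50 mm long (along x), 12 mm thick (along y), top 31 mm above the underside, centre 45 mm behind the origin (x = -45 mm).
- short_plate: Bystander, not to be used: a plate of the same make but 110 mm long (60 wide, 5 thick), its rib (50 x 12, top 31 mm high) centred 15 mm behind the origin. Origin: centre of its underside.
- clipboard: Brown wooden board fixed to the bench, 300 (x) x 220 (y) x 12 mm thick. Origin: centre of its underside; x points away from the robot, towards the clip near its far end; z up. The plate slides in along +x at y = 0; when home its origin is at x = 10 mm, its underside 12 mm above the bench.
- clip_bite (a point): Middle of the line where the shut clip bites, on the board top (12 mm above the bench), at the clipboard's x = 45 mm. The clip is 90 mm wide (y). Its lip rises from here at 24 degrees towards -x and ends at x = 11 mm, its underside there about 16 mm above the board top, so a 5 mm edge sliding on the board enters under it.
- stop (a point): Middle of the face of the low steel stop bar (90 wide, 7 mm high) behind the bite, on the board top at the clipboard's x = 95 mm: the plate's front edge rests against it when home.
- clip: The clip's moving steel jaw with the upturned lip, 90 mm wide. It turns about a spindle, this body's origin, at the clipboard's x = 115 mm, 26 mm above the bench; the bite is 70 mm from it towards the robot. Shut, its highest parts are 31 mm above the bench. The spring presses with about 2.6 N at the bite when shut, 4 N on a plate; pushing a plate in takes some 3 to 10 N.
- stick_box: Camera remote: black plastic box fixed to the bench, 110 x 110 x 45 mm high, left of the clipboard. Origin: centre of its underside; x points away from the robot (the way to tilt the stick), y to the robot's left.
- stick_tilt (a joint): Fore-and-aft tilt of the stick in rad: 0 upright, positive leaning along the box's +x (away from the robot); end stops at -0.45 and 0.45. Springs back to 0; 0.6 N m per rad, about 4 N at the handle fully over.
- stick_side (a joint): Sideways tilt of the stick in rad: 0 upright, positive leaning along the box's -y; end stops at -0.45 and 0.45, same spring.
- stick_grip (a point): Middle of the stick's upright black handle, a cylinder 26 mm in diameter and 52 mm tall (from 78 to 130 mm above the bench when upright). This point is 62 mm above the pivot, which lies at the centre of the box's top, 45 mm above the bench.
- tape_roll: Bystander: roll of packing tape lying flat, 90 mm across, 48 high; origin centre of underside.
- soap_carton: Bystander: small white carton 55 x 90 x 40 mm; origin centre of underside.
- cream_jar: Bystander: white jar 64 mm across, 60 high; origin centre of underside.
- vitamin_bottle: Bystander: amber bottle 56 mm across, 110 high; origin centre of underside.
- small_carton: Bystander: brown carton 70 x 110 x 50 mm; origin centre of underside.
- mug: Bystander: white mug 80 mm across, 90 high; origin centre of underside.
Mind the look-alikes: they are no part of the job. What is shaped like the stick_box but green or yellow is not meant. What is shaped like the long_plate but brown is not meant.

How it is judged:
By the outcome, as a careful person would: the job done as asked, in the order asked, and still so for the second after the job is handed in, with the robot touching nothing.
It also fails if it takes over 61 s, if anything falls off the work surface, if the arm or the gripper's body presses on something with over 40 N, if the wrist force passes 120 N, or if a joint passes its speed limit or range.

## Working session

There is one attempt and no reset: what is moved stays moved. The work goes in short steps, Python scripts to look and compute and a shell command to move; the robot and the scene stay as the last step left them, time stands still between calls to the robot, and variables do not carry over. Pictures are saved under pics/ and viewed, at most 12 in all, crops included, and the job is handed in when it is done.

```bash
mkdir -p pics
cat > h.py <<'E'
import numpy as np, cv2
from cell import ctrl
def world(p,u,v,z=None):
    """pixel(s)-> world; z=None uses the depth, else intersects plane z"""
    K=np.array(p["intrinsics"]);T=np.array(p["world_from_camera"]);k=p["k1"]
    uv=np.atleast_2d(np.stack([u,v],-1)).astype(float)
    d=cv2.undistortPoints(uv.reshape(-1,1,2),K,np.array([k,0,0,0,0.])).reshape(-1,2)
    r=np.c_[d,np.ones(len(d))]
    if z is None:
        Z=p["range_z"][uv[:,1].round().astype(int),uv[:,0].round().astype(int)]
        return (r*Z[:,None])@T[:3,:3].T+T[:3,3]
    w=r@T[:3,:3].T; s=(z-T[2,3])/w[:,2]
    return w*s[:,None]+T[:3,3]
def save(p,n,crop=None,scale=1):
    im=p["frame"][:,:,::-1]
    if crop: l,t,w,h=crop; im=im[t:t+h,l:l+w]
    cv2.imwrite(f"pics/{n}.png",cv2.resize(im,None,fx=scale,fy=scale))
E
python3 - <<'E'
from h import *
np.set_printoptions(precision=1,suppress=True)
s=ctrl.get_state();print({k:s[k] for k in("clock","tool_pos","tcp_rot","width","contact_force")})
for n in("top","side"):
    p=ctrl.capture(n);save(p,n+"0");print(n,np.array(p["world_from_camera"])[:3,3],p["k1"])
    for t in["long_plate","short_plate","clipboard","clip","stick_box"]:
        for r in ctrl.outline_of(t,p)[:4]:
            v,u=np.nonzero(r["region"]);w=world(p,u,v);w=w[w[:,2]>-50]
            print(t,round(r["confidence"],2),r["extent"],np.median(w,0),np.percentile(w[:,2],[5,95]))
    for t in["long_plate","short_plate","clipboard","clip_bite","stop","stick_grip","stick_box"]:
        for r in ctrl.landmark_of(t,p)[:4]: print("lm",t,round(r["confidence"],2),np.array(r["uv"]),world(p,*r["uv"])[0])
E
```

```text
{'clock': 0.0, 'tool_pos': array([235. , 632.2, 221.7]), 'tcp_rot': array([-0. ,  0.2,  1. , -0. ]), 'width': 87.72164842809303, 'contact_force': array([0.4, 0.2, 0.1])}
top [ 313.7   34.  1568.1] -0.11172783140475738
long_plate 0.62 [413.8, 205.5, 34.2, 53.1] [ 517.2 -272.9    6.7] [ 0.5 31. ]
long_plate 0.55 [472.5, 267.2, 29.5, 54.8] [ 323.5 -453.6    7.1] [ 1.2 29.8]
short_plate 0.73 [459.0, 215.5, 20.1, 37.6] [ 511.3 -398.     6.8] [-0.6 31.8]
clipboard 0.7 [298.3, 164.5, 82.4, 105.6] [563.7   1.6  14.1] [ 7.5 33. ]
clip 0.8 [326.2, 174.7, 37.2, 42.4] [633.3  -7.6  30.3] [19.7 37. ]
clip 0.39 [443.8, 173.6, 21.1, 22.1] [ 658.  -352.3   57.8] [ 3.7 66.9]
stick_box 0.86 [194.7, 296.5, 40.7, 44.0] [251.2 371.1  46.9] [ 37.  114.3]
stick_box 0.68 [211.5, 204.4, 37.4, 36.4] [544.7 339.5  46.9] [ 35.1 115.5]
stick_box 0.57 [150.4, 176.9, 37.7, 38.9] [624.  531.8  46.4] [ 20.6 115.6]
lm long_plate 0.91 [426.4 231.9] [ 517.  -267.8   10.9]
lm long_plate 0.8 [490. 293.] [ 326.6 -463.3    8.8]
lm short_plate 0.95 [470.1 233.5] [ 508.9 -398.6   35.8]
lm clipboard 0.69 [339.7 217. ] [564.  
[... 1399 characters left out ...]
[ 327.1 -456.     8.1]
lm short_plate 0.69 [431.9 382.3] [ 514.7 -407.9   10.5]
lm clipboard 0.77 [356.7 247.2] [565.    4.9  11.6]
lm clip_bite 0.64 [401.2 337.5] [ 519.  -277.5    7.4]
lm clip_bite 0.63 [374.3 239.7] [613.9  -3.2  22.9]
lm clip_bite 0.3 [351.7 166.7] [685.9 239.1  55.7]
lm stop 0.69 [392.7 236.9] [657.6 -24.1  31.3]
lm stop 0.23 [455.  294.4] [ 687.8 -254.5   37.2]
lm stick_grip 0.68 [290.  141.9] [543.2 345.3 128.5]
lm stick_grip 0.6 [289.3  99.8] [630.7 527.3 126. ]
lm stick_grip 0.44 [190.5 171.5] [253.5 366.  129.8]
lm stick_box 0.65 [194.9 201.4] [240.4 338.6  44.7]
lm stick_box 0.57 [290.7 130.8] [612.5 489.8  37.9]
lm stick_box 0.56 [295.7 176.1] [532.8 296.4  40.7]
```

View pics/top0.png

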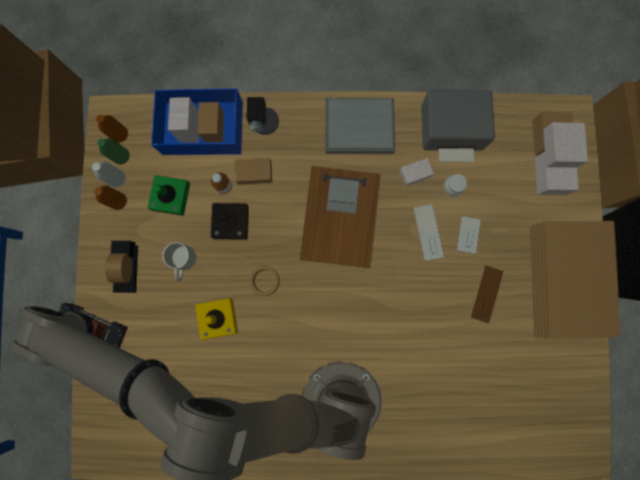

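View pics/side0.png

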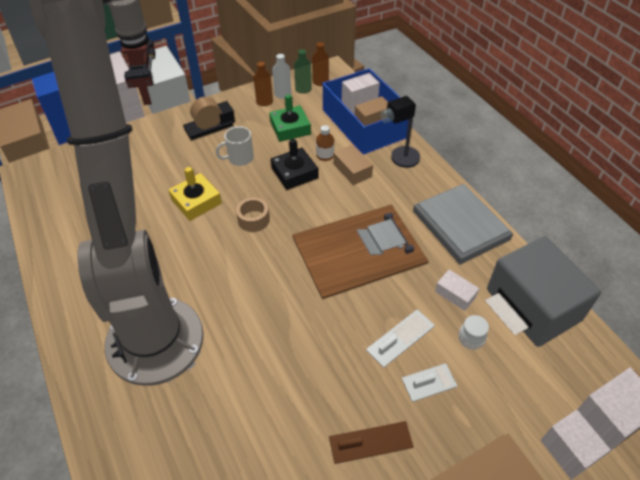

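The top view shows three plate-like things: a long white plate at (428,232), a short white plate at (469,234) and a brown plate at (487,293). There are three stick boxes: black at (229,220), green at (168,194) and yellow at (216,318). I choose the long white plate and the black box. Next I'll fit their poses and check the choice in a crop.

```bash
cat > fit.py <<'E'
from h import *
np.set_printoptions(precision=1,suppress=True)
def rect(p,region,z):
    v,u=np.nonzero(cv2.morphologyEx(region.astype(np.uint8),cv2.MORPH_OPEN,np.ones((3,3),np.uint8)))
    w=world(p,u,v,z)[:,:2]
    (c,s,a)=cv2.minAreaRect(w.astype(np.float32))
    if s[0]<s[1]: s=s[::-1];a+=90
    a=(a+90)%180-90
    # moments
    m=w.mean(0);C=np.cov((w-m).T);e,V=np.linalg.eigh(C);d=V[:,1]
    return np.array(c),np.array(s),a,m,(np.degrees(np.arctan2(d[1],d[0]))+90)%180-90
def best(t,p,near):
    rs=[r for r in ctrl.outline_of(t,p)]
    f=lambda r:np.linalg.norm(world(p,r["extent"][0]+r["extent"][2]/2,r["extent"][1]+r["extent"][3]/2,10)[0,:2]-near)
    rs=[r for r in rs if f(r)<60]
    return max(rs,key=lambda r:r["region"].sum())["region"] if rs else None
def look(near):
  for n in("top","side"):
    p=ctrl.capture(n)
    for t,z in(("long_plate",5),("clipboard",12),("stick_box",45)):
        R=best(t,p,near[t])
        if R is None: print(n,t,"none");continue
        print(n,t,*rect(p,R,z))
        v,u=np.nonzero(R);w=world(p,u,v)
        if t=="long_plate":
            k=w[:,2]>22; print("  rib",k.sum(),w[k].mean(0))
        if t=="stick_box":
            k=w[:,2]>80; print("  stick",k.sum(),w[k].mean(0))
    for t in("clip",):
        R=best(t,p,near["clip"])
        if R is not None: print(n,t,*rect(p,R,31))
  return p
E
python3 - <<'E'
from fit import *
p=look(dict(long_plate=[516,-275],clipboard=[564,0],stick_box=[540,335],clip=[640,-8]))
save(p,"crop",(260,120,220,340),1.7)
E
```

```text
top long_plate [ 518.2 -274. ] [170.6  62.5] 10.711647987365723 [ 518.1 -274.4] 10.911836828259823
  rib 81 [ 460.2 -254.4  164.1]
top clipboard [568.6   0.9] [306.9 226. ] -7.299674987792969 [566.2   0.8] -6.124712600314751
top stick_box [549.1 343.1] [118.6 115.3] 87.8696060180664 [547.9 342.3] 87.66279301324872
  stick 93 [532.6 322.7 214.8]
top clip [634.1  -8.6] [105.7  88.4] -6.786346435546875 [634.2  -8.1] -11.159020616266105
side long_plate [ 519.1 -273.9] [171.   61.5] 11.14394474029541 [ 516.6 -274.9] 11.288134942551551
  rib 136 [ 458.9 -302.9   72. ]
side clipboard [568.2  -1.6] [308.8 231.1] -6.5623931884765625 [564.   -7.4] -5.970737316864529
side stick_box [542.6 348.9] [196.3 126.1] 88.7654800415039 [544.3 330.1] 69.2908055135801
  stick 144 [534.2 307.6 140.9]
side clip [634.   -8.1] [113.9 103.1] -3.48211669921875 [632.9  -8.6] 1.9184773442515848
```

View pics/crop.png

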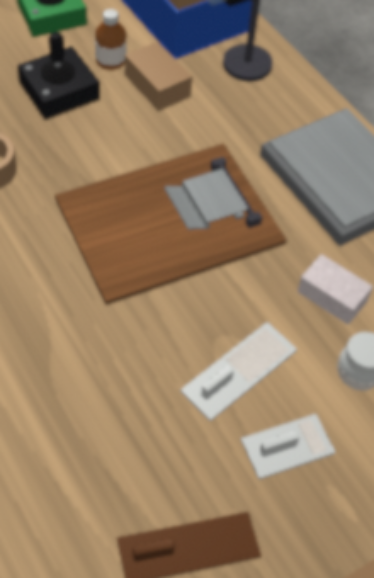

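The crop shows the long white plate with its rib at the tail end, nearest the robot. The short plate lies right of it and the brown one below. The black stick box is at the upper left. Fits:
- **Plate:** centre (518.5, -274), yaw 11°
- **Board:** centre (568, 0), yaw about -6.8°
- **Box:** about (547, 343)

The sizes match the descriptions.

```bash
cat >> h.py <<'E'
from scipy.spatial.transform import Rotation as Ro
def go(x=None,y=None,z=None,yaw=None):
    """print remaining shift in tool units (40 mm) and roll units (5 deg); yaw = world yaw of tool y, mod 180"""
    s=ctrl.get_state();p=np.array(s["tool_pos"]);w,a,b,c=s["tcp_rot"];R=Ro.from_quat([a,b,c,w]).as_matrix()
    ty=np.degrees(np.arctan2(R[1,1],R[0,1]))
    t=np.array([p[i] if g is None else g for i,g in enumerate((x,y,z))])
    d=R.T@(t-p)/40
    roll=None if yaw is None else -(((yaw-ty)+90)%180-90)/5
    print("t%.1f"%s["clock"],"p",p.round(1),"yawY %.2f"%ty,"tilt",R[:,2].round(3),"w %.1f g %.1f"%(s["width"],s["grip_force"]),"F",np.round(s["contact_force"],1),"q",np.round(s["q"],2))
    print("  shift",d.round(3),"roll",roll)
E
python3 - <<'E'
from h import *
go(500,450,222,101);go(600,0,222,101);go(474.3,-282.6,222,101)
E
```

```text
t1.8 p [235.1 632.7 222.6] yawY 69.62 tilt [-0. -0. -1.] w 87.5 g 0.0 F [-0.3  0.9 -0. ] q [-1.32  0.48  0.02  1.56 -0.01  1.11 -0.08]
  shift [-7.799 -1.976  0.016] roll -6.2768755494473965
t1.8 p [235.1 632.7 222.6] yawY 69.62 tilt [-0. -0. -1.] w 87.5 g 0.0 F [-0.3  0.9 -0. ] q [-1.32  0.48  0.02  1.56 -0.01  1.11 -0.08]
  shift [-14.061 -11.65    0.016] roll -6.2768755494473965
t1.8 p [235.1 632.7 222.6] yawY 69.62 tilt [-0. -0. -1.] w 87.5 g 0.0 F [-0.3  0.9 -0. ] q [-1.32  0.48  0.02  1.56 -0.01  1.11 -0.08]
  shift [-1.3577e+01 -1.9367e+01  1.6000e-02] roll -6.2768755494473965
```

```bash
python3 -m pendant '[[[-0.8,-0.2,0],0],[[-0.8,-0.2,0],0],[[-0.8,-0.2,0],0],[[-0.8,-0.2,0],0],[[-0.8,-0.2,0],0],[[-0.8,-0.2,0],0],[[-0.8,-0.2,0],0],[[-0.8,-0.2,0],0],[[-0.7,-0.2,0],0],[[-0.7,-0.4,0],0]]' 1
python3 -m pendant '[[[-0.6,-1,0],0],[[-0.6,-1,0],0],[[-0.6,-1,0],0],[[-0.6,-1,0],0],[[-0.6,-1,0],0],[[-0.6,-1,0],0],[[-0.6,-1,0],0],[[-0.6,-1,0],0],[[-0.6,-1,0],0],[[-0.6,-0.6,0],0]]'
python3 -c "
from h import *
go(600,0,222,101);go(474.3,-282.6,222,101)"
```

```text
clock: 3.05
tool_pos: [497.6, 441.3, 222.6]
tcp_rot: [-0.0, 0.177, 0.984, 0.0]
contact_force: [-0.9, 0.4, -0.5]
width: 87.3
grip_force: 0.0
clock: 4.3
tool_pos: [588.1, -4.6, 223.0]
tcp_rot: [0.0, 0.178, 0.984, -0.0]
contact_force: [0.5, -0.4, 0.1]
width: 87.8
grip_force: 0.0
t4.3 p [588.1  -4.6 223. ] yawY 69.49 tilt [ 0. -0. -1.] w 87.8 g 0.0 F [ 0.5 -0.4  0.1] q [-0.3   0.34  0.25  1.78 -0.1   1.03  1.2 ]
  shift [-0.238  0.213  0.024] roll -6.30198532522985
t4.3 p [588.1  -4.6 223. ] yawY 69.49 tilt [ 0. -0. -1.] w 87.8 g 0.0 F [ 0.5 -0.4  0.1] q [-0.3   0.34  0.25  1.78 -0.1   1.03  1.2 ]
  shift [ 0.23  -7.505  0.026] roll -6.30198532522985
```

```bash
python3 -m pendant '[[[0,-0.75,0],0],[[0,-0.75,0],0],[[0,-0.75,0],0],[[0,-0.75,0],0],[[0,-0.75,0],0],[[0,-0.75,0],0],[[0,-0.75,0],0],[[0,-0.75,0],0],[[0.1,-0.75,0],0],[[0.1,-0.75,0],0]]' 0.5 > /dev/null
python3 -m pendant '[[[0,0,0.3],-1],[[0,0,0.3],-1],[[0,0,0.3],-1],[[0,0,0.3],-1],[[0,0,0.3],-1],[[0,0,0.3],-1],[[0,0,0.3],-0.3],[[0,0,0.3],0],[[0,0,0],0],[[0,0,0],0]]' >/dev/null
python3 -c "
from h import *
go(474.3,-282.6,10,101)"
python3 - <<'E'
from fit import *
for n in("top","side"):
    p=ctrl.capture(n);R=best("long_plate",p,[516,-275])
    if R is not None:
        print(n,*rect(p,R,5)); v,u=np.nonzero(R);w=world(p,u,v);k=(w[:,2]>20)&(w[:,2]<40);print(np.median(w[k],0),k.sum())
E
```

```text
t6.8 p [ 476.3 -280.5  126.9] yawY 101.08 tilt [ 0. -0. -1.] w 44.2 g 0.0 F [-0.8  0.8 -0.3] q [ 0.22  0.4   0.24  1.95 -0.13  0.81  2.3 ]
  shift [ 0.06  -0.04   2.922] roll 0.016714589705711092
top [ 518.9 -274.2] [169.4  59.9] 10.816732406616211 [ 544.1 -268. ] 7.434653367896317
[ 452.5 -285.4   29.1] 7
side [ 520.7 -276.6] [169.9  61.7] 8.898421287536621 [ 501.7 -281.9] 3.198642481676586
[ 473.3 -285.6   30.8] 136
```

```bash
python3 -m pendant '[[[0.06,-0.04,0.5],0],[[0,0,0.5],0],[[0,0,0.5],0],[[0,0,0.5],0],[[0,0,0.4],0],[[0,0,0.3],0],[[0,0,0.2],0],[[0,0,0.06],0],[[0,0,0],0],[[0,0,0],0]]' 0.5
python3 -m pendant '[[[0,0,0],0],[[0,0,0],0],[[0,0,0],0],[[0,0,0],0],[[0,0,0],0],[[0,0,-0.1],0],[[0,0,-0.1],0],[[0,0,-0.2],0],[[0,0,-0.3],0],[[0,0,-0.5],0]]' 0 40
python3 - <<'E'
from fit import *
p=ctrl.capture("side");save(p,"lift",(300,240,200,200),2.5)
go()
E
```

```text
clock: 8.25
tool_pos: [474.4, -282.6, 8.7]
tcp_rot: [0.0, -0.097, 0.995, -0.0]
contact_force: [-1.1, -0.0, -0.2]
width: 44.2
grip_force: 0.0
clock: 9.5
tool_pos: [473.8, -282.3, 56.9]
tcp_rot: [-0.0, -0.097, 0.995, 0.0]
contact_force: [0.6, 0.5, -0.8]
width: 11.7
grip_force: 40.0
t9.6 p [ 475.4 -283.3   59.6] yawY 101.09 tilt [ 0. -0. -1.] w 11.8 g 40.0 F [-0.1 -0.1  1.1] q [ 0.2  0.5  0.2  2.  -0.2  0.7  2.3]
  shift [0. 0. 0.] roll None
```

View pics/lift.png

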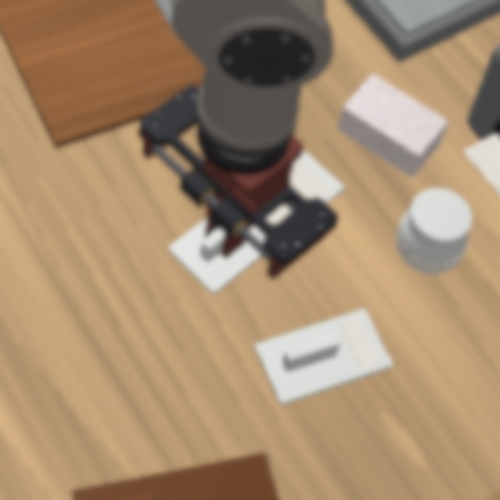

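The crop shows the plate lifted with its rib between the fingers (width 11.7), and the short plate is untouched. Now I'll refine the board pose using its colour.

```bash
cat > board.py <<'E'
from fit import *
from scipy.optimize import least_squares
def board():
  for n in("top","side"):
    p=ctrl.capture(n);f=p["frame"].astype(np.float32)
    R=best("clipboard",p,[566,-3])
    k=cv2.dilate(R.astype(np.uint8),np.ones((15,15)))>0
    hsv=cv2.cvtColor(p["frame"],cv2.COLOR_RGB2HSV)
    # fit rectangle to sub-pixel edges: sample signed profile across each edge
    g=cv2.GaussianBlur(cv2.cvtColor(p["frame"],cv2.COLOR_RGB2GRAY),(0,0),.8).astype(np.float32)
    K=np.array(p["intrinsics"]);T=np.linalg.inv(np.array(p["world_from_camera"]));rv=cv2.Rodrigues(T[:3,:3])[0]
    def proj(w): return cv2.projectPoints(w,rv,T[:3,3],K,np.array([p["k1"],0,0,0,0.]))[0].reshape(-1,2)
    c=np.array([567.,0]);a=np.radians(-6.5)
    for it in range(4):
        x,y=np.array([np.cos(a),np.sin(a)]),np.array([-np.sin(a),np.cos(a)])
        P=[];D=[];off=np.arange(-12,12.1,.5)
        for e,(nn,tt,h,l) in enumerate(((x,y,150,95),(-x,y,150,95),(y,x,110,135),(-y,x,110,135))):
            for s in np.linspace(-l,l,41):
                b=c+nn*h+tt*s
                q=proj(np.c_[b+off[:,None]*nn,np.full(len(off),12.)]).astype(np.float32)
                I=cv2.remap(g,q[:,0].reshape(1,-1),q[:,1].reshape(1,-1),cv2.INTER_LINEAR)[0]
                G=np.gradient(I);j=G.argmax()
                if G[j]>1.0 and 2<j<len(off)-3: P.append(b+off[j]*nn);D.append(e)
        P=np.array(P);D=np.array(D)
        def res(t):
            cx,cy,th=t;d=P-[cx,cy];X=d@[np.cos(th),np.sin(th)];Y=d@[-np.sin(th),np.cos(th)]
            return np.choose(D,[X-150,-X-150,Y-110,-Y-110])
        s=least_squares(res,[*c,a],loss="soft_l1",f_scale=1.);c=s.x[:2];a=s.x[2]
    r=res(s.x);print(n,c,"yaw %.2f"%np.degrees(a),"edge medians",[np.median(r[D==e]) if (D==e).any() else None for e in range(4)],np.bincount(D))
    # clip: grey & z>20 in board frame
    v,u=np.nonzero(R|k);w=world(p,u,v);m=(hsv[v,u,1]<60)&(w[:,2]>14)&(w[:,2]<45);d=w[m][:,:2]-c
    X=d@[np.cos(a),np.sin(a)];Y=d@[-np.sin(a),np.cos(a)];kk=(X>0)&(X<130)&(abs(Y)<70)
    if kk.sum()>20:print("  clip x",np.percentile(X[kk],[1,50,99]),"y",np.percentile(Y[kk],[1,50,99]),"mid",np.percentile(Y[kk],[2,98]).mean())
if __name__=="__main__": board()
E
python3 board.py
```

```text
top [567.    1.2] yaw -6.63 edge medians [np.float64(-0.13602450641093355), np.float64(0.12565538838271095), np.float64(-0.15458738600104027), np.float64(0.12660480581125455)] [41 41 41 41]
  clip x [ 13.2  67.3 118.7] y [-60.3  -0.5  60.2] mid -0.8045905303265535Traceback (most recent call last):
  File "board.py", line 34, in <module>
    if __name__=="__main__": board()
                             ~~~~~^^
  File "board.py", line 7, in board
    k=cv2.dilate(R.astype(np.uint8),np.ones((15,15)))>0
                 ^^^^^^^^
AttributeError: 'NoneType' object has no attribute 'astype'
```

```bash
sed -i 's/^    k=cv2.dilate.*/    if R is None: R=np.zeros((480,640),bool);R[200:300,285:435]=1\n    k=cv2.dilate(R.astype(np.uint8),np.ones((15,15)))>0/' board.py; python3 board.py
python3 - <<'E'
from h import *
a=np.radians(-6.6);c=np.array([567,1.])
for bx in(-155,-35): print(bx,c+bx*np.array([np.cos(a),np.sin(a)]))
q=c-155*np.array([np.cos(a),np.sin(a)]);go(*q,60,83.4)
E
```

```text
top [566.8   1.2] yaw -6.70 edge medians [np.float64(-0.023463164156510175), np.float64(-0.0538100194944775), np.float64(-0.019894169211696067), np.float64(-0.2064458907964024)] [41 41 41 41]
  clip x [12.8 43.9 72.6] y [-43.7  -2.2  43.5] mid -0.23502993651624138
side [566.8   1. ] yaw -6.51 edge medians [np.float64(-5.7270258727639884), np.float64(-0.13226278665388236), np.float64(1.0247659207330528), np.float64(3.7276281301086414)] [13 41 22 16]
  clip x [13.  19.  29.4] y [-24.9   6.3  42. ] mid 8.360221265132079
-155 [413.02722133  18.81525833]
-35 [532.2319532    5.02280027]
t9.9 p [ 473.7 -282.2   55.7] yawY 101.12 tilt [-0.001  0.    -1.   ] w 11.3 g 40.0 F [-0.1 -1.1 -1.2] q [ 0.26  0.5   0.21  2.   -0.17  0.66  2.34]
  shift [ 0.036  7.677 -0.104] roll 3.543476868936858
```

```bash
python3 -m pendant '[[[0,0.8,-0.1],0],[[0,0.8,0],0],[[0,0.8,0],0],[[0,0.8,0],0],[[0,0.8,0],0],[[0,0.8,0],0],[[0,0.8,0],0],[[0,0.7,0],0],[[0,0.7,0],0],[[0,0.4,0],0]]' >/dev/null
python3 -m pendant '[[[0,0,0],1],[[0,0,0],1],[[0,0,0],1],[[0,0,0],0.55],[[0,0,0],0],[[0,0,0],0],[[0,0,0],0],[[0,0,0],0],[[0,0,0],0],[[0,0,0],0]]' >/dev/null
python3 -c "
from h import *
go(433,16.6,24,83.35)"
```

```text
t12.4 p [417.    8.   60.3] yawY 83.37 tilt [-0.  0. -1.] w 11.8 g 40.0 F [-0.2 -0.2 -0.3] q [-0.4   0.33  0.27  2.3  -0.17  0.53  1.46]
  shift [-0.372  0.259  0.906] roll 0.00310617648325433
```

```bash
python3 -m pendant '[[[-0.37,0.26,0],0],[[0,0,0],0],[[0,0,0.3],0],[[0,0,0.3],0],[[0,0,0.2],0],[[0,0,0.1],0],[[0,0,0],0],[[0,0,0],0],[[0,0,0],0],[[0,0,0],0]]' >/dev/null
python3 - <<'E'
from h import *
from board import board
go(433,16.6,20.7,83.35)
board()
p=ctrl.capture("side");save(p,"pre",(270,190,180,130),4)
E
```

```text
t13.7 p [433.1  16.7  24.5] yawY 83.36 tilt [ 0.  0. -1.] w 11.7 g 40.0 F [ 0.6 -0.6 -0.3] q [-0.4  0.4  0.2  2.3 -0.2  0.5  1.5]
  shift [ 0.  -0.   0.1] roll 0.002900015539228207
top [566.2   1. ] yaw -6.64 edge medians [np.float64(0.789578864451471), np.float64(7.210387683714714), np.float64(-0.12499928262722904), np.float64(0.11239154357336645)] [41 15 41 41]
  clip x [ 13.9  68.2 118.9] y [-60.3   0.   60.1] mid -1.7508455752777898
side [568.1  -2.3] yaw -6.28 edge medians [np.float64(0.5839163459514509), np.float64(1.8252841262054744), np.float64(2.901431742240014), np.float64(1.1828852988316214)] [41 37 36 41]
  clip x [ 13.3  70.2 120.9] y [-64.7   1.2  63.6] mid -0.4245455108164755
```

View pics/pre.png

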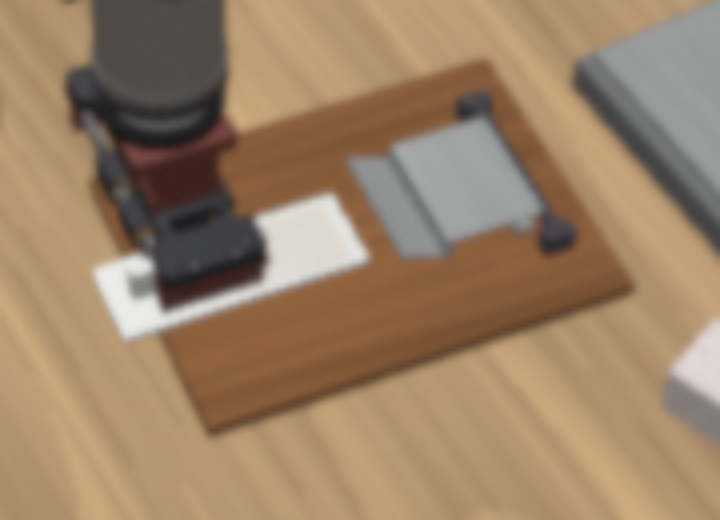

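The crop shows the plate just above the board, its front edge at about (350,230), short of the lip at (400,210). It looks square and roughly centred. I'll check the lateral offset, then lower it.

```bash
cat > lat.py <<'E'
from h import *
def lat(zt,c=(567,1.1),yaw=-6.65):
  a=np.radians(yaw);B=np.array([[np.cos(a),np.sin(a)],[-np.sin(a),np.cos(a)]])
  for n in("top","side"):
    p=ctrl.capture(n);hsv=cv2.cvtColor(p["frame"],cv2.COLOR_RGB2HSV)
    v,u=np.nonzero((hsv[:,:,1]<75)&(hsv[:,:,2]>125))
    d=(world(p,u,v,zt)[:,:2]-c)@B.T
    k=(abs(d[:,1])<60)&(d[:,0]>-180)&(d[:,0]<60);d=d[k]
    if len(d)<50: print(n,"few");continue
    print(n,len(d),"x",np.percentile(d[:,0],[1,99]).round(1))
    for lo in range(-140,20,20):
        e=d[(d[:,0]>lo)&(d[:,0]<lo+20),1]
        if len(e)>15: print("   ",lo,len(e),np.percentile(e,[2,98]).round(1),"mid %.1f"%np.percentile(e,[2,98]).mean())
E
python3 -c "
from lat import *
lat(20.8)"
python3 -m pendant '[[[0,0,0.05],0],[[0,0,0.03],0],[[0,0,0],0],[[0,0,0],0],[[0,0,0],0],[[0,0,0],0],[[0,0,0],0],[[0,0,0],0],[[0,0,0],0],[[0,0,0],0]]'
```

```text
top 198 x [-44.4  -8.7]
    -60 22 [-21.3  22.5] mid 0.6
    -40 111 [-26.9  24.8] mid -1.1
    -20 65 [-25.9  24.2] mid -0.8
side 1315 x [-174.4   58.7]
    -140 48 [-33.  27.] mid -3.0
    -120 36 [-32.8 -19.1] mid -25.9
    -100 34 [-33.6 -19.9] mid -26.7
    -80 58 [-33.5   2. ] mid -15.7
    -60 154 [-32.3  31.5] mid -0.4
    -40 153 [-32.2  31.8] mid -0.2
    -20 142 [-31.2  31.2] mid -0.0
    0 38 [-34.8  48.6] mid 6.9
clock: 15.3
tool_pos: [432.9, 16.6, 21.0]
tcp_rot: [-0.0, 0.058, 0.998, 0.0]
contact_force: [0.9, -0.7, -1.8]
width: 11.5
grip_force: 40.0
```

```bash
python3 -m pendant '[[[-0.2,0,0.01],0],[[-0.2,0,0],0],[[-0.2,0,0],0],[[-0.2,0,0],0],[[-0.2,0,0],0],[[-0.2,0,0],0],[[-0.2,0,0],0],[[-0.2,0,0],0],[[-0.2,0,0],0],[[-0.2,0,0],0]]'
python3 -c "
from h import *
go(532.2,5,20.7,83.35)"
```

```text
clock: 16.55
tool_pos: [511.8, 7.3, 20.0]
tcp_rot: [-0.001, 0.058, 0.998, -0.0]
contact_force: [-2.4, 0.1, -4.4]
width: 11.9
grip_force: 40.0
t16.6 p [511.8   7.3  20. ] yawY 83.37 tilt [-0.002 -0.    -1.   ] w 11.9 g 40.0 F [-2.4  0.1 -4.4] q [-0.32  0.52  0.23  2.1  -0.22  0.54  1.53]
  shift [-0.513  0.001 -0.018] roll 0.0045226808821411165
```

```bash
python3 -m pendant '[[[-0.1,0,0],0],[[-0.1,0,0],0],[[-0.1,0,0],0],[[-0.1,0,0],0],[[-0.03,0,0],0],[[0,0,0],0],[[0,0,0],0],[[0,0,0],0],[[0,0,0],0],[[0,0,0],0]]'
python3 -m pendant '[[[-0.03,0,0],0],[[-0.03,0,0],0],[[0,0,0],0],[[0,0,0],0],[[0,0,0],0],[[0,0,0],0],[[0,0,0],0],[[0,0,0],0],[[0,0,0],0],[[0,0,0],0]]'
python3 -c "
from h import *
go(532.2,5,20.7,83.35)"
```

```text
clock: 17.8
tool_pos: [529.8, 5.4, 20.8]
tcp_rot: [0.0, 0.058, 0.998, 0.0]
contact_force: [-0.1, -0.0, -5.1]
width: 11.8
grip_force: 40.0
clock: 19.05
tool_pos: [531.9, 5.1, 20.6]
tcp_rot: [0.0, 0.058, 0.998, 0.0]
contact_force: [-1.7, 0.3, -5.3]
width: 11.7
grip_force: 40.0
t19.1 p [531.9   5.1  20.6] yawY 83.36 tilt [ 0.  0. -1.] w 11.7 g 40.0 F [-1.7  0.3 -5.3] q [-0.31  0.54  0.23  2.06 -0.22  0.57  1.53]
  shift [-0.009 -0.002 -0.001] roll 0.002728823612929432
```

Not against the stop yet, so I'll creep on.

```bash
python3 -m pendant '[[[-0.03,0,0],0],[[0,0,0],0],[[-0.02,0,0],0],[[0,0,0],0],[[0,0,0],0],[[0,0,0],0],[[0,0,0],0],[[0,0,0],0],[[0,0,0],0],[[0,0,0],0]]'
```

```text
clock: 20.3
tool_pos: [534.0, 4.9, 20.7]
tcp_rot: [0.0, 0.058, 0.998, 0.0]
contact_force: [-0.7, 0.1, -5.0]
width: 11.8
grip_force: 40.0
```

```bash
python3 -m pendant '[[[-0.04,0,0],0],[[0,0,0],0],[[-0.03,0,0],0],[[0,0,0],0],[[0,0,0],0],[[0,0,0],0],[[0,0,0],0],[[0,0,0],0],[[0,0,0],0],[[0,0,0],0]]'
python3 -c "
from lat import *
lat(17)"
```

```text
clock: 21.55
tool_pos: [535.2, 4.8, 20.3]
tcp_rot: [-0.001, 0.058, 0.998, 0.0]
contact_force: [-5.5, 1.9, -4.4]
width: 11.8
grip_force: 40.0
top few
side 501 x [-73.6  59.5]
    -80 108 [-30.7  31. ] mid 0.2
    -60 154 [-31.7  32.2] mid 0.2
    -40 79 [-32.5  31. ] mid -0.8
    -20 33 [-32.7 -19.3] mid -26.0
    0 32 [-33.2 -20.2] mid -26.7
```

```bash
python3 -m pendant '[[[-0.05,0,0],0],[[0,0,0],0],[[0,0,0],0],[[0,0,0],0],[[0,0,0],0],[[0,0,0],0],[[0,0,0],0],[[0,0,0],0],[[0,0,0],0],[[0,0,0],0]]'
```

```text
clock: 22.9
tool_pos: [535.3, 4.8, 20.0]
tcp_rot: [-0.003, 0.058, 0.998, 0.0]
contact_force: [-9.7, 2.1, 0.8]
width: 11.7
grip_force: 40.0
```

Stalled against the stop. Release and lift straight up.

```bash
python3 -m pendant '[[[0,0,0],0],[[0,0,0],0],[[0,0,0],0],[[0,0,0],0],[[0,0,0],0],[[0,0,-0.2],0],[[0,0,-0.5],0],[[0,0,-0.9],0],[[0,0,-1],0],[[0,0,-1],0]]' 0.5
python3 -m pendant '[[[0,0.5,-0.8],0],[[0,1,0],0],[[0,1,0],0],[[0,1,0],0],[[0,1,0],0],[[0,1,0],0],[[0,1,0],0],[[0,0,0],0],[[0,0,0],0],[[0,0,0],0]]'
python3 - <<'E'
from lat import *
go(547,343,200,90)
lat(17)
p=ctrl.capture("side");save(p,"clipped",(250,110,200,190),3)
for n in("top","side"):
    p=ctrl.capture(n)
    for r in ctrl.landmark_of("stick_grip",p)[:4]: print(n,round(r["confidence"],2),world(p,*r["uv"],107)[0].round(1))
    for r in ctrl.outline_of("stick_box",p)[:4]:
        v,u=np.nonzero(r["region"]);w=world(p,u,v)
        k=(w[:,2]>95)&(w[:,2]<140);m=(w[:,2]>40)&(w[:,2]<50);f=w[m][:,:2]
        if k.sum()>5 and m.sum()>50: print(n,"stick",np.median(w[k],0).round(1),k.sum(),"box",[np.round(x,1) for x in cv2.minAreaRect(f.astype(np.float32))])
E
```

```text
clock: 24.15
tool_pos: [538.5, 4.2, 166.4]
tcp_rot: [0.0, 0.058, 0.998, 0.0]
contact_force: [0.4, -0.0, -0.0]
width: 44.0
grip_force: 0.0
clock: 25.4
tool_pos: [568.9, 260.8, 196.9]
tcp_rot: [0.0, 0.059, 0.998, -0.0]
contact_force: [-0.1, -0.3, 0.6]
width: 43.6
grip_force: 0.0
t25.4 p [568.9 260.8 196.9] yawY 83.23 tilt [ 0.    -0.001 -1.   ] w 43.6 g 0.0 F [-0.1 -0.3  0.6] q [-0.71  0.43  0.24  1.72 -0.11  1.01  1.02]
  shift [ 0.786  1.976 -0.078] roll -1.3532026128536216
top 453 x [-71.1  11.1]
    -80 64 [-25.8  24.3] mid -0.7
    -60 102 [-27.2  25.5] mid -0.9
    -40 111 [-27.   25.6] mid -0.7
    -20 108 [-26.   25.1] mid -0.5
    0 68 [-26.9  26.1] mid -0.4
side 1036 x [-72.8  58.9]
    -80 107 [-30.7  30.8] mid 0.0
    -60 153 [-31.7  31.2] mid -0.3
    -40 149 [-32.5  31.7] mid -0.4
    -20 149 [-32.4  31.9] mid -0.3
    0 150 [-32.2  31.4] mid -0.4
top 0.65 [255.3 374.9 107. ]
top 0.57 [635.9 530.7 107. ]
top stick [628.4 538.1 126.9] 90 box [array([631.6, 542.4]), array([113.5, 112.2]), np.float64(80.2)]
top stick [248.7 374.  126.8] 78 box [array([248.4, 379. ]), array([110.4, 110.7]), np.float64(10.5)]
side 0.68 [249.1 389.7 107. ]
side 0.64 [553.6 348.4 107. ]
side 0.64 [642.9 548.4 107. ]
side stick [547.5 338.  118.7] 110 box [array([550.3, 342.3]), array([113.8, 113.3]), np.float64(88.1)]
side stick [249.2 371.1 121. ] 128 box [array([250.6, 377.1]), array([112.2, 121.8]), np.float64(10.2)]
side stick [627.6 534.9 113.6] 86 box [array([627.3, 541.8]), array([118.8, 103.7]), np.float64(80.8)]
```

View pics/clipped.png

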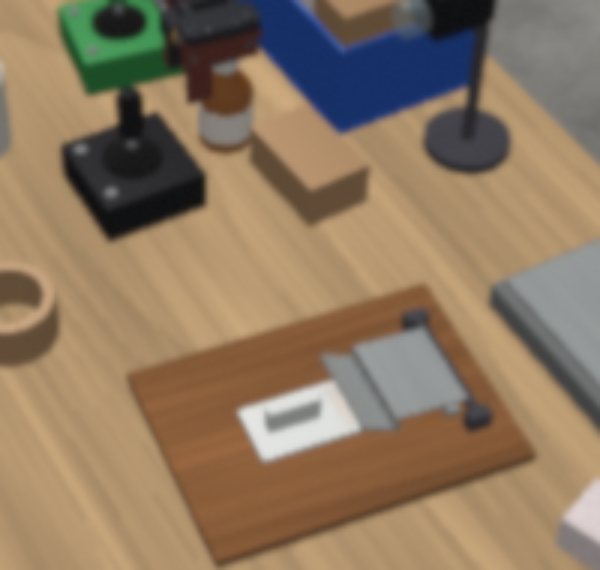

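The crop shows the plate home under the clip, square and centred. The front edge is under the jaw, the tail is about 73–75 mm behind the board centre, and the offset is under 1 mm. The black box's stick is upright at (130,110). Next I'll grip it lightly.

```bash
python3 -m pendant '[[[0.2,0.5,0],0],[[0.2,0.5,0],0],[[0.2,0.5,0],0],[[0.2,0.5,0],0],[[0,0,0],-0.95],[[0,0,0],0],[[0,0,0],0],[[0,0,0],0],[[0,0,0],0],[[0,0,0],0]]' 0.7
python3 -c "
from h import *
go(548,342.5,88,88)
p=ctrl.capture('side');save(p,'stick',(240,100,120,100),4)"
```

```text
clock: 27.1
tool_pos: [546.1, 345.6, 196.7]
tcp_rot: [-0.0, 0.017, 1.0, -0.0]
contact_force: [-0.2, -1.0, 1.0]
width: 61.9
grip_force: 0.0
t27.1 p [546.1 345.6 196.7] yawY 88.09 tilt [-0. -0. -1.] w 61.9 g 0.0 F [-0.2 -1.   1. ] q [-0.81  0.46  0.2   1.67 -0.1   1.03  0.96]
  shift [-0.049 -0.077  2.717] roll 0.01743670538673996
```

View pics/stick.png

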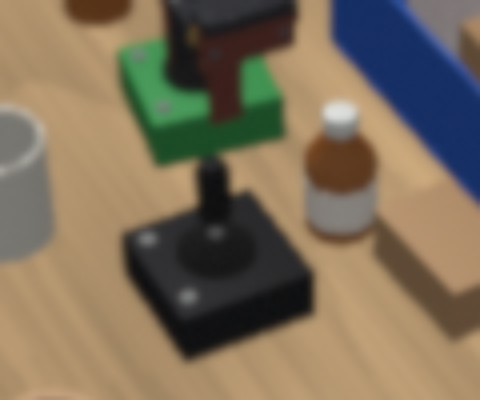

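The stick stands upright at (213,190) and the bottle at (340,180) is clear of the fingers. Descend and grip.

```bash
python3 -m pendant '[[[-0.05,-0.08,0.3],0],[[0,0,0.5],0],[[0,0,0.5],0],[[0,0,0.5],0],[[0,0,0.5],0],[[0,0,0.3],0],[[0,0,0.1],0],[[0,0,0],0],[[0,0,0],0],[[0,0,0],0]]'
python3 -m pendant '[[[0,0,0],0],[[0,0,0],0],[[0,0,0],0],[[0,0,0],0],[[0,0,0],0],[[0,0,0],0],[[0,0,0],0],[[0,0,0],0],[[0,0,0],0],[[0,0,0],0]]' 0 12
```

```text
clock: 28.4
tool_pos: [548.4, 342.7, 89.3]
tcp_rot: [0.0, 0.016, 1.0, 0.0]
contact_force: [0.3, 0.1, 0.0]
width: 61.4
grip_force: 0.0
clock: 29.65
tool_pos: [548.1, 343.2, 88.8]
tcp_rot: [0.0, 0.016, 1.0, 0.0]
contact_force: [0.6, 5.4, -0.8]
width: 26.8
grip_force: 11.9
```

Run:
```python
from h import *
for i in range(3): p=ctrl.capture("side");go()
save(p,"gripped",(250,90,110,110),4)
```

```text
t29.7 p [548.  343.1  88.8] yawY 88.13 tilt [ 0.     0.001 -1.   ] w 26.5 g 11.9 F [ 0.3  4.3 -0.1] q [-0.78  0.58  0.17  1.75 -0.13  0.83  0.99]
  shift [0. 0. 0.] roll None
t29.8 p [548.  343.2  88.8] yawY 88.13 tilt [ 0.     0.001 -1.   ] w 26.6 g 11.9 F [ 0.3  4.7 -0.6] q [-0.78  0.58  0.17  1.75 -0.13  0.83  0.99]
  shift [0. 0. 0.] roll None
t29.8 p [548.  343.2  88.8] yawY 88.13 tilt [ 0.     0.001 -1.   ] w 27.1 g 11.9 F [ 0.5  5.4 -0.6] q [-0.78  0.58  0.17  1.75 -0.13  0.83  0.99]
  shift [0. 0. 0.] roll None
```

View pics/gripped.png

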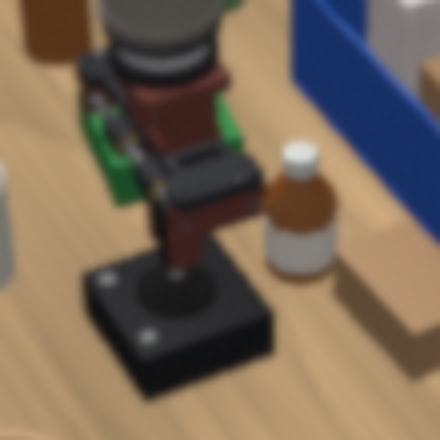

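Gripped at width 27, but with about 5 N of side load. Shift 2 mm in y to relieve it, then tilt, following the arc.

```bash
python3 -m pendant '[[[0,0.05,0],0],[[0,0,0],0],[[-0.1,0,0],0],[[-0.1,0,0.01],0],[[-0.1,0,0.02],0],[[-0.1,0,0.02],0],[[-0.1,0,0.03],0],[[-0.1,0,0.03],0],[[-0.1,0,0.04],0],[[0,0,0],0]]'
python3 -c "
from h import *
go()"
```

```text
clock: 31.05
tool_pos: [575.3, 344.8, 82.7]
tcp_rot: [-0.001, 0.016, 1.0, 0.001]
contact_force: [-3.4, 5.6, 3.7]
width: 26.0
grip_force: 11.9
t31.1 p [575.3 344.8  82.7] yawY 88.13 tilt [-0.002  0.001 -1.   ] w 26.0 g 11.9 F [-3.4  5.6  3.7] q [-0.75  0.62  0.17  1.68 -0.14  0.85  1.02]
  shift [0. 0. 0.] roll None
```

```bash
python3 -m pendant '[[[-0.05,0.05,0],0],[[-0.03,0.05,0],0],[[0,0,0],0],[[0,0,0],0],[[0,0,0],0],[[0,0,0],0],[[0,0,0],0],[[0,0,0],0],[[0,0,0],0],[[0,0,0],0]]'
python3 -c "
from h import *
go(); print(ctrl.get_state()['ft_torque'])"
```

```text
clock: 32.3
tool_pos: [577.6, 345.8, 81.8]
tcp_rot: [-0.002, 0.017, 1.0, -0.002]
contact_force: [-5.2, 1.7, 2.9]
width: 25.7
grip_force: 12.0
t32.3 p [577.6 345.8  81.8] yawY 88.09 tilt [-0.004 -0.003 -1.   ] w 25.7 g 12.0 F [-5.2  1.7  2.9] q [-0.75  0.63  0.17  1.67 -0.13  0.86  1.01]
  shift [0. 0. 0.] roll None
[ 0.13224353  1.2950714  -0.0737168 ]
```

```bash
python3 -m pendant '[[[-0.06,0,0],0],[[-0.04,0,0],0],[[0,0,0],0],[[0,0,0],0],[[0,0,0],0],[[0,0,0],0],[[0,0,0],0],[[0,0,0],0],[[0,0,0],0],[[0,0,0],0]]'
python3 -m pendant '[[[0,0,0],0],[[0,0,0],0],[[0,0,0],0],[[0,0,0],0],[[0,0,0],0],[[0,0,0],0],[[0,0,0],0],[[0,0,0],0],[[0,0,0],0],[[0,0,0],0]]'
python3 - <<'E'
from h import *
go()
p=ctrl.capture("side");save(p,"tilt",(250,80,170,120),4)
E
```

```text
clock: 33.55
tool_pos: [579.5, 345.8, 81.0]
tcp_rot: [-0.004, 0.016, 1.0, -0.002]
contact_force: [-9.5, 0.1, 2.7]
width: 25.7
grip_force: 12.0
clock: 34.8
tool_pos: [579.6, 345.7, 81.0]
tcp_rot: [-0.004, 0.016, 1.0, -0.002]
contact_force: [-9.2, 0.4, 2.5]
width: 26.0
grip_force: 12.0
t34.8 p [579.6 345.7  81. ] yawY 88.13 tilt [-0.008 -0.004 -1.   ] w 26.0 g 12.0 F [-9.2  0.4  2.5] q [-0.75  0.63  0.17  1.67 -0.14  0.86  1.02]
  shift [0. 0. 0.] roll None
```

View pics/tilt.png

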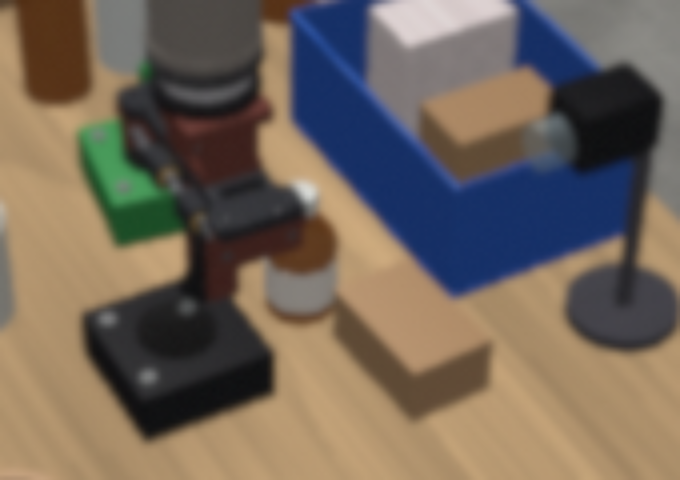

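The picture shows the stick leaning away at about (210,280), with the bottle clear. I'll compare the bench camera's heading against the start picture.

```bash
python3 -m pendant '[[[0,0,0],0],[[0,0,0],0],[[0,0,0],0],[[0,0,0],0],[[0,0,0],0],[[0,0,0],0],[[0,0,0],0],[[0,0,0],0],[[0,0,0],0],[[0,0,0],0]]' | sed -n '1p;2p;4p'
python3 - <<'E'
from h import *
o=cv2.imread("pics/side0.png");p=ctrl.capture("side");s=p["frame"][:,:,::-1]
c=lambda i:cv2.resize(i[80:180,350:430],None,fx=4,fy=4)
o2=cv2.imread("pics/top0.png");s2=ctrl.capture("top")["frame"][:,:,::-1];d=lambda i:cv2.resize(i[80:150,225:305],(320,280))
cv2.imwrite("pics/cmp.png",np.vstack([np.hstack([c(o),c(s)])[:300],np.hstack([d(o2),d(s2)])]))
E
```

```text
clock: 36.1
tool_pos: [579.5, 345.8, 81.0]
contact_force: [-8.8, -0.1, 3.0]
```

View pics/cmp.png

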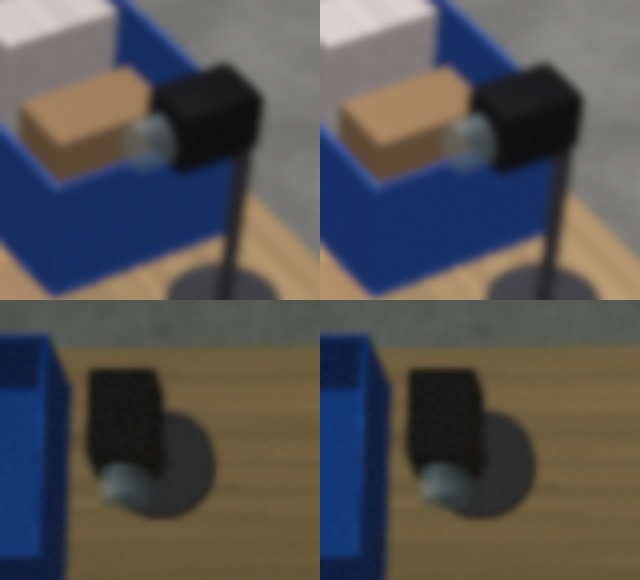

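The bench camera's housing looks unchanged, so it may just be scenery. To be sure of the full tilt, I'll grip harder, press further onto the end stop and hold.

```bash
python3 -m pendant '[[[0,0,0],0],[[0,0,0],0],[[-0.05,0,0],0],[[-0.05,0,0],0],[[0,0,0],0],[[0,0,0],0],[[0,0,0],0],[[0,0,0],0],[[0,0,0],0],[[0,0,0],0]]' 0 30
python3 -m pendant '[[[0,0,0],0],[[0,0,0],0],[[0,0,0],0],[[0,0,0],0],[[0,0,0],0],[[0,0,0],0],[[0,0,0],0],[[0,0,0],0],[[0,0,0],0],[[0,0,0],0]]'
python3 - <<'E'
from h import *
go()
o=cv2.imread("pics/top0.png").astype(int);p=ctrl.capture("top");d=abs(p["frame"][:,:,::-1].astype(int)-o).sum(2)[80:150,240:285];print("cam diff",d.mean(),d.max())
p=ctrl.capture("side")
for t in("stick_grip",):
    for r in ctrl.landmark_of(t,p)[:4]: print(t,round(r["confidence"],2),r["uv"],world(p,*r["uv"],100)[0])
# dark points below the fingers: stick shaft between z 50 and 85
K=world(p,*[a.ravel() for a in np.meshgrid(np.arange(270,330),np.arange(130,200))])
m=(abs(K[:,0]-560)<45)&(abs(K[:,1]-342)<30)&(K[:,2]>52)&(K[:,2]<80)
for z in range(52,80,6):
    k=m&(K[:,2]>z)&(K[:,2]<z+6);print(z,k.sum(),np.median(K[k],0).round(1) if k.any() else "")
E
```

```text
clock: 37.45
tool_pos: [580.5, 345.9, 80.5]
tcp_rot: [-0.007, 0.016, 1.0, -0.003]
contact_force: [-15.5, 1.6, 6.8]
width: 25.6
grip_force: 30.0
clock: 38.7
tool_pos: [580.5, 345.9, 80.5]
tcp_rot: [-0.007, 0.016, 1.0, -0.003]
contact_force: [-16.1, -0.6, 6.7]
width: 25.6
grip_force: 30.0
t38.7 p [580.5 345.9  80.5] yawY 88.20 tilt [-0.014 -0.005 -1.   ] w 25.6 g 30.0 F [-16.1  -0.6   6.7] q [-0.75  0.64  0.17  1.66 -0.14  0.87  1.02]
  shift [0. 0. 0.] roll None
cam diff 6.7844444444444445 21
stick_grip 0.64 [190.1, 174.6] [254.28483195 387.47451491 100.        ]
stick_grip 0.52 [302.1, 143.3] [584.88346736 353.44326351 100.        ]
stick_grip 0.41 [293.0, 174.3] [503.72817859 250.05605593 100.        ]
52 66 [545.1 332.4  54.7]
58 70 [547.  336.4  60.2]
64 40 [547.3 342.4  65.7]
70 7 [558.9 343.2  72.8]
76 6 [564.7 338.3  77.9]
```

Firmly on the end stop (16 N, against about 4 N from the spring), held for over a second. Open and retreat upwards.

```bash
python3 -m pendant '[[[0,0,0],0],[[0,0,0],0],[[0,0,0],0],[[0,0,0],0],[[0,0,0],0],[[0,0,-0.5],0],[[0,0,-0.8],0],[[0,0,-1],0],[[0,0,-1],0],[[0,0,0],0]]' 0.75
python3 - <<'E'
from lat import *
lat(17);go()
p=ctrl.capture("side")
for r in ctrl.landmark_of("stick_grip",p)[:4]: print(round(r["confidence"],2),world(p,*r["uv"],107)[0].round(1))
for n in("top","side"):
    p=ctrl.capture(n)
    u,v=[a.ravel() for a in np.meshgrid(np.arange(640),np.arange(480))];K=world(p,u,v)
    m=(abs(K[:,0]-550)<50)&(abs(K[:,1]-342)<50)&(K[:,2]>95)&(K[:,2]<134);print(n,m.sum(),np.median(K[m],0))
save(p,"end",(240,80,240,220),2.7)
E
```

```text
clock: 40.1
tool_pos: [589.7, 348.3, 220.4]
tcp_rot: [0.003, 0.017, 1.0, 0.003]
contact_force: [0.4, -0.1, -0.7]
width: 65.8
grip_force: 0.0
top 464 x [-71.3  11.2]
    -80 67 [-25.7  24.6] mid -0.6
    -60 106 [-27.5  25.8] mid -0.8
    -40 112 [-27.   25.6] mid -0.7
    -20 110 [-26.3  25.4] mid -0.5
    0 69 [-26.9  26.1] mid -0.4
side 1027 x [-72.8  58.9]
    -80 107 [-30.7  30.8] mid 0.0
    -60 152 [-31.8  31.4] mid -0.2
    -40 146 [-32.5  31.8] mid -0.4
    -20 146 [-32.5  32. ] mid -0.2
    0 151 [-32.2  31.5] mid -0.4
t40.2 p [587.6 347.3 215.9] yawY 88.11 tilt [ 0.001  0.001 -1.   ] w 65.8 g 0.0 F [-0.   0.1 -0.7] q [-0.77  0.5   0.2   1.55 -0.11  1.1   1.  ]
  shift [0. 0. 0.] roll None
0.51 [640.4 550.4 107. ]
0.47 [253.5 397.3 107. ]
top 0 [nan nan nan]
side 114 [548.30061848 337.75337559 121.69906204]
  return _methods._mean(a, axis=axis, dtype=dtype,
  ret = um.true_divide(
```

View pics/end.png

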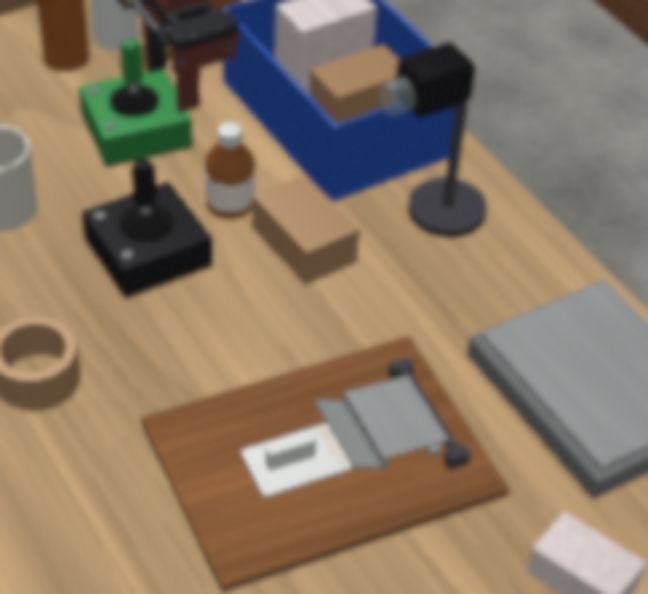

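The picture shows the plate still home under the clip at (310,455) and the stick back upright at (145,185). The bystanders haven't moved and the gripper is clear.

```bash
python3 -c "
from cell import ctrl
print(ctrl.sign_off())"
```

```text
the job is handed in; nothing more can be done
None
```

Handed in at about 40 s: the long plate is home under the clip and released, and the stick was held fully over for more than a second and sprang back upright, but I never saw the bench camera's housing swing.

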